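# Clip the settlement gauge onto the loading stand

## Task

Take the clip-on gauge from its cradle, squeeze its handles so that the jaws open, and clip it level onto the steel column of the loading stand, with its plunger standing on the middle of the specimen's metal cap and pressed in to about half its travel. Never drive the plunger to its stop, let go at the end, and leave the other things on the bench where they are.

Things in the scene. Friction and masses are not known exactly. Their poses are not given: they have to be found in the camera images.
- gauge: Clip-on gauge, loose, 160 mm long, 0.33 kg: upright steel barrel with a round dial head (44 mm diameter, z 30 to 46 mm) and two sprung levers, z 0 to 28 mm, that turn about the barrel like a clothes peg. Origin on the barrel axis at the levers' underside; x points to the jaws, z up. Under it a stem (12 mm diameter) reaches down to z = -12 mm, the plunger's ball tip to z = -26 mm.
- grip_point (a point): Midway between the gauge's two black handles (x -30 to -88 mm, 28 mm tall), 52 mm behind (-x) its origin, 14 mm above its underside. Outer faces here 60 mm apart at rest, splayed wider to the rear; squeezed along y to their stop 32 mm apart and parallel, which takes about 24 N and opens the jaws fully.
- jaw_seat (a point): Middle of the V notches of the gauge's two jaws (pads 28 mm long, x 46 to 74 mm), 60 mm ahead (+x) of its origin, 14 mm above its underside: where the column's axis belongs. Jaw tips almost touch at rest and are 36 mm apart when fully open.
- jaw_left (a joint): Opening angle of the gauge's left lever in rad (the right one mirrors it): 0 shut at rest, 0.24 fully open, about 0.06 when shut on the column.
- plunger (a joint): Travel of the gauge's spring plunger in m: 0 hanging out, 0.012 pushed in to its stop. It takes about 2 N to start, 3.5 N at half travel, 5 N at the stop.
- cradle: Grey plastic cradle, fixed, in which the gauge lies at the start: foot 120 x 70 x 10 mm and two rails, tops 50 mm above the bench, at y 10 to 24 mm either side, x -30 to 70 mm. Origin on the bench under the gauge's barrel; x as the gauge's x at the start.
- stand: Loading stand, fixed: grey base 200 x 110 x 15 mm and a black gland (56 mm diameter, 55 mm high) from which the round specimen (38 mm diameter) rises, metal cap with a dark dot on its middle. Origin on the bench on the specimen's axis; x points to the column. The cap's top is 98 to 126 mm above the bench, different each time and not reported: look or feel.
- column_top (a point): Centre of the top of the stand's round steel column (20 mm diameter, upright), 210 mm above the bench, 60 mm ahead (+x) of the stand's origin.
- spray: Bystander, loose: white bottle with blue cap, 60 mm diameter, 190 mm tall. Origin at its underside.
- weight: Bystander, loose: brass weight with a knob, 52 mm diameter, 70 mm tall. Origin at its underside.
- jar: Bystander, loose: glass jar, 60 mm diameter, 75 mm tall. Origin at its underside.
- dish: Bystander, loose: white dish, 90 mm diameter, 30 mm tall. Origin at its underside.
- core: Bystander, loose: upright soil core, 50 mm diameter, 100 mm tall. Origin at its underside.
- screwdriver: Bystander, loose: screwdriver lying on the bench.
- collar: Bystander, loose: steel ring lying flat, 64 mm diameter, 22 mm tall. Origin at its underside.
There are look-alikes about, which are no part of the job. What is shaped like the stand but blue or red is not meant. Leave any red look-alike of the gauge alone.

How it is judged:
By the outcome, as a careful person would: the job done as asked, in the order asked, and still so for the second after the job is handed in, with the robot touching nothing.
It also fails if it takes over 67 s, if anything falls off the work surface, if the arm or the gripper's body presses on something with over 40 N, if the wrist force passes 120 N, or if a joint passes its speed limit or range.

## Robot

A 6-joint arm with a two-finger parallel gripper is mounted at the origin on the work surface. World frame = base frame: x ahead of the robot, y to its left, z up, the work surface at z = 0. Lengths are in m, angles in rad, forces in N, time in s.
With the tool pointing down it reaches from about 0.35 to 0.85 m from the base axis. Payload 8.1 kg.
Tool frame: the origin (TCP) lies at the very end of the fingers, on their centre line; the grasp point (between the pads) lies 19 mm behind it; x points along the fingers, y is the direction in which the jaws open and shut, and the axes are right-handed (so a half turn about x gives the same grasp; the last joint's range is limited). The gripper opens to 93 mm and grips with 3 to 60 N. Pads are 15 mm wide; open, the fingers measure 128 mm over their backs; the gripper's body (75 mm by 188 mm) begins 65 mm behind the grasp point.
Start: joints at [-1.429, 0.13, 1.488, -0, 1.523, -0.085], TCP at [0.135, -0.585, 0.219] pointing down, gripper open.
Joint ranges: [-2.96, 2.96], [-0.89, 2.26], [0.02, 2.5], [-1.34, 4.48], [0, 2.73], [-2.66, 2.66]. Speed limits (rad/s): [2.39, 2.39, 2.79, 3.14, 3.14, 3.14].

## Interface

Orientations are given as a rotation vector (axis times angle).
In Python, from plant import * gives the robot as it stands. The module is installed in compiled form; this text tells all that it offers.
- The arm moves only by the tool apply_moves, never from a script. Its argument "series" is a list of rows, each an object with "jaw": the gripper's target within -1 to 1 (shut at 1, half-way at 0, fully open at -1); "linear": the shift along the tool's x, y, z normalised to -1 to 1, where 1 is 0.6 m, a list of three; "roll": the turn about the tool's x normalised to -1 to 1, where 1 is 30 degrees. A call has 1 to 20 rows; each row is the pose to reach, as a shift and turn from the pose measured when the call began, along the tool's axes at that moment; what a row does not reach only later rows make up. A row lasts 1/8 s, in which the tool goes at most 62.5 mm and 10.7 degrees, less where a joint would pass 70% of its speed; a pose out of reach is approached as far as the arm can. A call with a number of a shift or a turn outside -1 to 1 is refused whole. A call with a gripper value outside its range is refused whole. The fingers move at their own pace and stop on an object; "force" is the grip in N (left out, the last holds). Time passes only in rows, so rows that repeat a pose let the fingers close. It gives the time, the measured TCP pose, the force and the opening at its end, in the units of the state.
- read_state(): the state, without advancing time (a new reading comes with each control period).
- read_camera(name): name is "side" or "top" or "wrist"; returns a dict with "pixels" (420x560x3 uint8, blue, green, red), "intrinsics" (3x3 intrinsics, pixels), "D" ([k1, k2, p1, p2, k3] as OpenCV has them; the pictures are not rectified), "rvec" (rotation vector, rad) and "tvec" (3), from world to camera coordinates, as OpenCV has them; the wrist camera has in their place "tool_from_camera" (4x4, takes a point from camera to tool coordinates, whose origin is the TCP and whose axes are the tool frame's). Camera axes: x right, y down, z forward; pixel columns grow to the right and rows downward; lengths in m; the calibration is good to about 2 mm. A picture is of the moment at which its call begins: read the wrist's pose just before it. There is no depth.
- close_job(): hands the job in, once; it reports no verdict.
The state is a dict: "t": time; "q": joint angles; "dq": joint speeds; "joint_torque": joint torques, N m; "tool_pos": TCP position; "orientation": TCP orientation; "force": force on the tool from outside, world axes, zero at the start; "wrist_torque": the same for the moment, N m; "opening": finger opening in m.
Only numpy, scipy, OpenCV 4.12 (cv2) and the standard library are available. Lean on these libraries where they do the work, as an engineer would, in place of code of your own. Each camera call takes 0.05 s, during which the arm holds its last target. There are 200 camera calls.

## Working session

There is one attempt and no reset: what is moved stays moved. The work goes in short steps, Python scripts to look and compute and a tool call to move; the robot and the scene stay as the last step left them, time stands still between calls to the robot, and variables do not carry over. Pictures are saved under pics/ and viewed, about 8 in all and at most 12, crops included, and the job is handed in when it is done.

Besides the shell and the picture viewer there is one more tool, called after "Emit:" as name([rows], argument=value, ...), one row to a line, values as JSON. apply_moves: Moves the arm, as the interface text tells. Its arguments: {"type":"object","properties":{"series":{"type":"array"},"force":{"type":"number"}},"required":["series"]}

```bash
mkdir -p pics; cat > h.py <<'E'
from plant import *
import numpy as np, cv2
from scipy.spatial.transform import Rotation as R
def shot(n,fn=None):
    s=read_state(); c=read_camera(n)
    if 'tool_from_camera' in c:
        T=np.array(c['tool_from_camera']); W=np.eye(4); W[:3,:3]=R.from_rotvec(s['orientation']).as_matrix(); W[:3,3]=s['tool_pos']
        M=W@T
    else:
        M=np.eye(4); r=cv2.Rodrigues(np.array(c['rvec'],float))[0]; M[:3,:3]=r.T; M[:3,3]=-r.T@np.array(c['tvec']).ravel()
    c['M']=M; c['img']=np.array(c['pixels'])
    if fn: cv2.imwrite('pics/'+fn,c['img'])
    return c
def rays(c,uv):
    p=cv2.undistortPoints(np.array(uv,float).reshape(-1,1,2),np.array(c['intrinsics']),np.array(c['D'])).reshape(-1,2)
    d=np.c_[p,np.ones(len(p))]@c['M'][:3,:3].T
    return c['M'][:3,3],d
def onz(c,uv,z):
    o,d=rays(c,uv); return o+d*((z-o[2])/d[:,2])[:,None]
def proj(c,P):
    Mi=np.linalg.inv(c['M']); return cv2.projectPoints(np.array(P,float).reshape(-1,3),cv2.Rodrigues(Mi[:3,:3])[0],Mi[:3,3],np.array(c['intrinsics']),np.array(c['D']))[0].reshape(-1,2)
E
python3 - <<'E'
from h import *
a=shot('top');b=shot('side')
import pickle
for n,c in(('top',a),('side',b)): pickle.dump(c,open(n+'.pkl','wb')); cv2.imwrite(f'pics/{n}0.png',c['img']); print(n,c['M'].round(3).tolist())
print(read_state())
E
```

```text
top [[-0.025, -0.994, 0.107, 0.374], [-1.0, 0.024, -0.008, 0.065], [0.005, -0.107, -0.994, 1.584], [0.0, 0.0, 0.0, 1.0]]
side [[0.967, -0.15, 0.204, 0.234], [-0.252, -0.49, 0.834, -1.204], [-0.025, -0.859, -0.512, 0.913], [0.0, 0.0, 0.0, 1.0]]
{'t': 0.1, 'q': array([-1.42940289e+00,  1.31057884e-01,  1.48915871e+00, -2.08665501e-05,
        1.52300968e+00, -8.54024713e-02]), 'dq': array([-0.00118544, -0.00125816, -0.00309612, -0.00095986,  0.00119222,
       -0.00045333]), 'joint_torque': array([ 6.65238640e-04, -5.61343360e+01, -4.93096089e+01,  7.69859366e-02,
        2.91145529e-02, -6.95069730e-05]), 'tool_pos': array([ 0.13485441, -0.58412493,  0.21771534]), 'orientation': array([ 2.10200975,  0.24112652, -2.10215058]), 'force': array([-1.14368567,  0.14567949, -0.64991211]), 'wrist_torque': array([ 0.04028422,  0.03616401, -0.01100395]), 'opening': 0.09302373211756575}
```

View pics/top0.png

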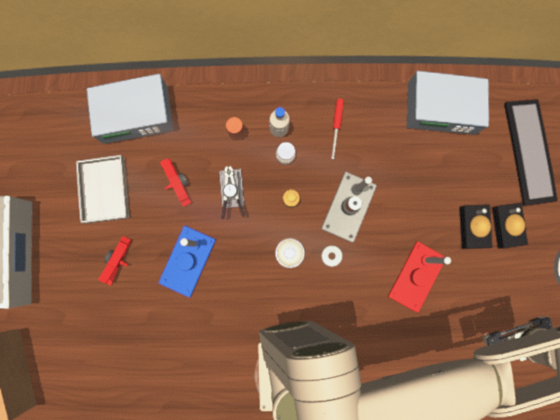

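View pics/side0.png

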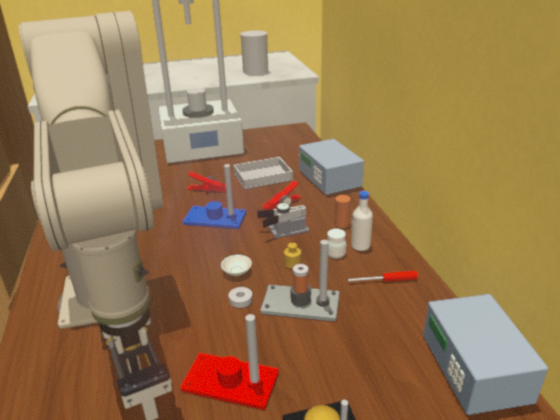

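Candidates in top view: for the gauge, the steel/black one at (231,190), and red look-alikes at (175,182) and (116,260). For the stand, the grey one at (350,205), and a blue one at (187,262) and a red one at (418,277). I choose the steel gauge with black handles (231,190) and the grey stand (350,205), and check both in one close crop.

```bash
python3 - <<'E'
from h import *
import pickle
a=pickle.load(open('top.pkl','rb'));b=pickle.load(open('side.pkl','rb'))
f=lambda c,x,y,w,h,s:cv2.resize(c['img'][y:y+h,x:x+w],None,fx=s,fy=s,interpolation=cv2.INTER_CUBIC)
t1=f(a,205,155,60,70,6.5);t2=f(a,315,165,60,70,6.5)
cv2.imwrite('pics/crop.png',np.hstack([t1,t2]))
print(np.array(a['intrinsics'])[0])
o=onz(a,[[230,190],[228,170]],.09);print(o)
print(onz(a,[[354,204]],.112),onz(a,[[367.5,181.5]],.21))
E
```

```text
[500.09302096   0.         272.41850096]
[[0.57752889 0.18052947 0.09      ]
 [0.63886458 0.18572549 0.09      ]]
[[ 0.52371962 -0.18892256  0.112     ]] [[ 0.57605428 -0.21296899  0.21      ]]
```

View pics/crop.png

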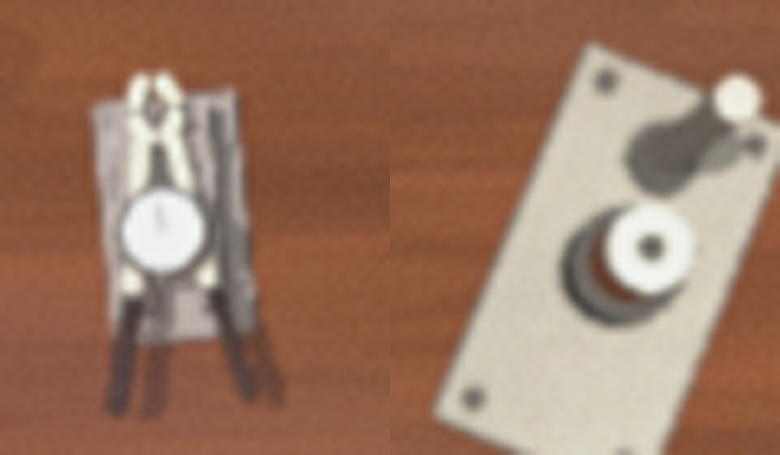

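The left crop shows the silver gauge with black handles towards the robot: dial at top-view (230.1,190.5), jaw notch (229.2,171.6), handle ends' middle (233.2,217.5). The right crop shows the grey stand: cap dot (355.2,202.7), column top (368.1,180.1). Both choices confirmed.

```bash
cat >> h.py <<'E'
def plan(p,yaw,s=None):
    """shift in tool axes (norm /0.6) and roll (norm /30deg) to put TCP at p, pointing down, with tool y across gauge-yaw"""
    s=s or read_state(); Q=R.from_rotvec(s['orientation']).as_matrix()
    l=Q.T@(np.array(p)-s['tool_pos'])/0.6
    yy=Q[:,1]; a0=np.arctan2(yy[1],yy[0]); t=yaw+np.pi/2
    d=(t-a0+np.pi/2)%np.pi-np.pi/2   # world z turn; tool x is down
    print('tcp',s['tool_pos'].round(4),'tool\n',Q.round(3),'lin',l.round(4),'roll',round(-np.degrees(d)/30,3),'deg',round(np.degrees(d),1),'q6',s['q'][5].round(3),'F',s['force'].round(2),'open',round(s['opening'],4),'t',s['t'])
E
python3 - <<'E'
from h import *
import pickle
a=pickle.load(open('top.pkl','rb'));b=pickle.load(open('side.pkl','rb'))
d=onz(a,[[230.1,190.5]],.096)[0];j=onz(a,[[229.2,171.6]],.078)[0];h=onz(a,[[233.2,217.5]],.078)[0]
print(d,j,h); v=j-h; yaw=np.arctan2(v[1],v[0]); print('gauge yaw',np.degrees(yaw),np.linalg.norm(v))
cap=onz(a,[[355.2,202.7]],.112)[0];ct=onz(a,[[368.1,180.1]],.21)[0];v=ct-cap;print(cap,ct,np.degrees(np.arctan2(v[1],v[0])),np.hypot(*v[:2]))
for z in(.098,.112,.126):print(z,onz(a,[[355.2,202.7]],z)[0].round(4))
plan(d+[-.052*np.cos(yaw)-.02,-.052*np.sin(yaw),.25-d[2]],yaw)
cv2.imwrite('pics/sc.png',cv2.resize(b['img'][220:330,250:350],None,fx=6,fy=5.4,interpolation=cv2.INTER_CUBIC))
t=read_camera('wrist');print(np.array(t['tool_from_camera']).round(3))
E
```

```text
[0.57518706 0.17978735 0.096     ] [0.63594106 0.183088   0.078     ] [0.49510379 0.17309245 0.078     ]
gauge yaw 4.059608742467232 0.14119152934918702
[ 0.52752157 -0.19269748  0.112     ] [ 0.57997825 -0.21486421  0.21      ] -22.90756119150731 0.05694792674771991
0.098 [ 0.529  -0.1951  0.098 ]
0.112 [ 0.5275 -0.1927  0.112 ]
0.126 [ 0.5261 -0.1902  0.126 ]
tcp [ 0.1349 -0.5841  0.2177] tool
 [[-0.     0.225 -0.974]
 [ 0.002 -0.974 -0.225]
 [-1.    -0.002 -0.   ]] lin [-0.0519 -1.0966 -0.8833] roll 0.298 deg -8.9 q6 -0.085 F [-1.14  0.15 -0.65] open 0.093 t 0.1
[[-0.    -0.244  0.97  -0.167]
 [ 1.    -0.001  0.    -0.   ]
 [ 0.001  0.97   0.244 -0.068]
 [ 0.     0.     0.     1.   ]]
```

View pics/sc.png

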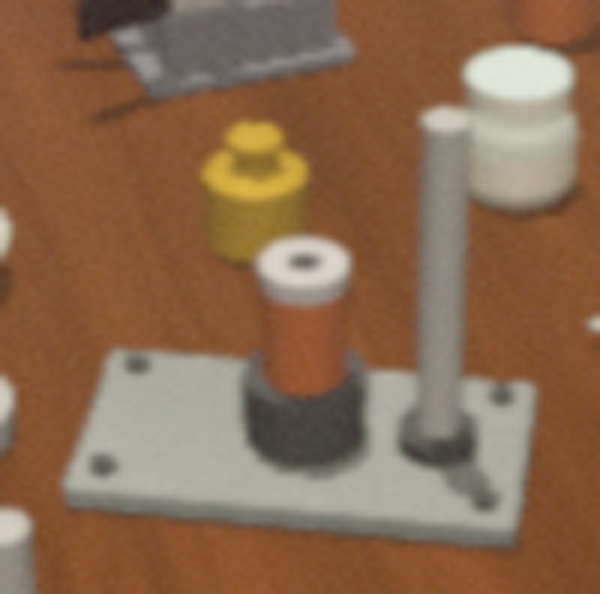

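Side crop: cap dot at side (300.7,268.5), column top (324.3,241.9). I set out, first half of the way.

Emit:
apply_moves([
  {"jaw": -1, "linear": [-0.05, -0.6, -0.48], "roll": 0.3},
  {"jaw": -1, "linear": [-0.05, -0.6, -0.48], "roll": 0.3},
  {"jaw": -1, "linear": [-0.05, -0.6, -0.48], "roll": 0.3},
  {"jaw": -1, "linear": [-0.05, -0.6, -0.48], "roll": 0.3},
  {"jaw": -1, "linear": [-0.05, -0.6, -0.48], "roll": 0.3},
  {"jaw": -1, "linear": [-0.05, -0.6, -0.48], "roll": 0.3},
  {"jaw": -1, "linear": [-0.05, -0.6, -0.48], "roll": 0.3},
  {"jaw": -1, "linear": [-0.05, -0.6, -0.48], "roll": 0.3},
  {"jaw": -1, "linear": [-0.05, -0.6, -0.48], "roll": 0.3},
])

```text
t: 1.27
tool_pos: [0.3351, -0.1674, 0.2485]
orientation: [2.185, 0.082, -2.184]
force: [-0.4, -0.9, 0.5]
opening: 0.0932
```

```bash
python3 - <<'E'
from h import *
import pickle
plan([.508,.176,.25],np.radians(4.1))
a=pickle.load(open('top.pkl','rb'));b=pickle.load(open('side.pkl','rb'))
def tri(A):
    S=np.zeros((3,3));v=np.zeros(3);L=[]
    for c,uv in A:
        o,d=rays(c,[uv]);d=d[0]/np.linalg.norm(d[0]);P=np.eye(3)-np.outer(d,d);S+=P;v+=P@o;L.append((P,o))
    x=np.linalg.solve(S,v);return x,[np.linalg.norm(P@(x-o)) for P,o in L]
print(tri([(a,(355.2,202.7)),(b,(300.7,268.5))]),tri([(a,(368.1,180.1)),(b,(324.3,241.9))]))
E
```

```text
tcp [ 0.3351 -0.1674  0.2485] tool
 [[ 0.     0.073 -0.997]
 [ 0.001 -0.997 -0.073]
 [-1.    -0.001 -0.   ]] lin [-0.0018 -0.5496 -0.3294] roll 0.004 deg -0.1 q6 0.896 F [-0.44 -0.87  0.47] open 0.0932 t 1.275
(array([ 0.52791131, -0.19151338,  0.12023372]), [np.float64(0.0012654144216417453), np.float64(0.0012654144216415978)]) (array([ 0.58194775, -0.21563976,  0.20827692]), [np.float64(0.001730813473665243), np.float64(0.001730813473665121)])
```

Emit:
apply_moves([
  {"jaw": -1, "linear": [0, -0.55, -0.33], "roll": 0},
  {"jaw": -1, "linear": [0, -0.55, -0.33], "roll": 0},
  {"jaw": -1, "linear": [0, -0.55, -0.33], "roll": 0},
  {"jaw": -1, "linear": [0, -0.55, -0.33], "roll": 0},
  {"jaw": -1, "linear": [0, -0.55, -0.33], "roll": 0},
  {"jaw": -1, "linear": [0, -0.55, -0.33], "roll": 0},
  {"jaw": -1, "linear": [0, -0.55, -0.33], "roll": 0},
  {"jaw": -1, "linear": [0, -0.55, -0.33], "roll": 0},
  {"jaw": -1, "linear": [0, -0.55, -0.33], "roll": 0},
])

```text
t: 2.4
tool_pos: [0.5083, 0.1744, 0.249]
orientation: [2.185, 0.079, -2.185]
force: [-0.1, 0.1, 0.9]
opening: 0.0929
```

```bash
python3 - <<'E'
from h import *
import pickle
c=shot('wrist','w1.png');pickle.dump(c,open('w1.pkl','wb'));print(c['M'].round(3))
plan([.5233,.176,.059],np.radians(4.1))
E
```

```text
[[ 0.07  -0.967 -0.243  0.576]
 [-0.998 -0.068 -0.017  0.18 ]
 [-0.     0.244 -0.97   0.416]
 [ 0.     0.     0.     1.   ]]
tcp [0.5083 0.1745 0.2492] tool
 [[ 0.001  0.071 -0.997]
 [ 0.001 -0.997 -0.071]
 [-1.    -0.001 -0.001]] lin [ 0.317  -0.0005 -0.0249] roll -0.0 deg 0.0 q6 1.734 F [-0.15 -0.75 -0.52] open 0.0928 t 2.45
```

View pics/w1.png

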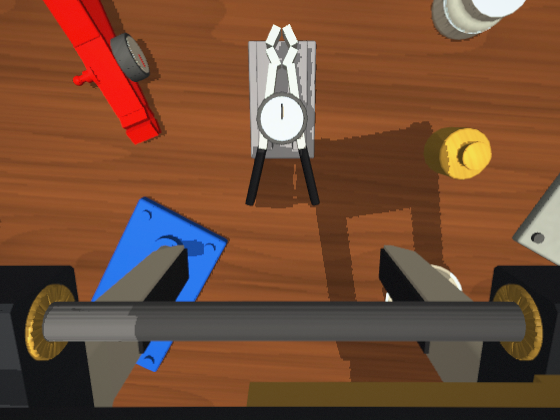

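Wrist view: dial at (282,118), jaw notch (282,45), handle ends (250,204) and (315,203); gauge seems well aligned with the tool. The blue stand lies left behind, so I check its column against the gripper body.

```bash
python3 - <<'E'
from h import *
import pickle
c=pickle.load(open('w1.pkl','rb'));a=pickle.load(open('top.pkl','rb'))
d=onz(c,[[282,118]],.096)[0];j=onz(c,[[282,45]],.078)[0];h=onz(c,[[282.5,203.5]],.078)[0];v=j-h;yaw=np.arctan2(v[1],v[0])
print(d,j,h,np.degrees(yaw),np.linalg.norm(v))
u=v/np.linalg.norm(v)
print('origin from jaw',j-.06*u,'from h',h+.085*u)
print('handle ends',onz(c,[[250,204],[315,203]],.078))
g=d-.052*u;g[2]=.059;print('grip',g)
b=onz(a,[[183.5,242]],.21)[0];r=b-g;print('blue col',b,'rel gauge',r@u,r@[-u[1],u[0],0])
rd=onz(a,[[184,203],[172,163]],.05);print('red',[( (x-g)@u,(x-g)@[-u[1],u[0],0]) for x in rd])
plan(g,yaw)
E
```

```text
[0.57744883 0.18103351 0.096     ] [0.63774561 0.18529953 0.078     ] [0.49921151 0.1751962  0.078     ] 4.171214889576545 0.13890202957605882
origin from jaw [0.57790454 0.18093531 0.078     ] from h [0.58398636 0.18137885 0.078     ]
handle ends [[0.49655302 0.20594542 0.078     ]
 [0.50186694 0.14446952 0.078     ]]
grip [0.52558658 0.17725118 0.059     ]
blue col [0.41988872 0.30223401 0.21      ] rel gauge -0.09632698099377096 0.13233992824806465
red [(np.float64(0.031250815712664644), np.float64(0.1481717335976649)), (np.float64(0.16075914552687467), np.float64(0.17645777877875807))]
tcp [0.5083 0.1745 0.2492] tool
 [[ 0.001  0.071 -0.997]
 [ 0.001 -0.997 -0.071]
 [-1.    -0.001 -0.001]] lin [ 0.317  -0.0023 -0.0288] roll -0.003 deg 0.1 q6 1.734 F [-0.15 -0.75 -0.52] open 0.0928 t 2.45
```

Emit:
apply_moves([
  {"jaw": -1, "linear": [0.04, -0.002, -0.029], "roll": 0},
  {"jaw": -1, "linear": [0.14, -0.002, -0.029], "roll": 0},
  {"jaw": -1, "linear": [0.22, -0.002, -0.029], "roll": 0},
  {"jaw": -1, "linear": [0.29, -0.002, -0.029], "roll": 0},
  {"jaw": -1, "linear": [0.34, -0.002, -0.029], "roll": 0},
  {"jaw": -1, "linear": [0.34, -0.002, -0.029], "roll": 0},
  {"jaw": -1, "linear": [0.34, -0.002, -0.029], "roll": 0},
])

```text
t: 3.32
tool_pos: [0.5268, 0.1766, 0.0471]
orientation: [2.189, 0.078, -2.183]
force: [0.0, 0.8, 0.9]
opening: 0.0933
```

Emit:
apply_moves([
  {"jaw": 1, "linear": [0, 0, 0], "roll": 0},
  {"jaw": 1, "linear": [0, 0, 0], "roll": 0},
  {"jaw": 1, "linear": [0, 0, 0], "roll": 0},
  {"jaw": 1, "linear": [0, 0, 0], "roll": 0},
  {"jaw": 1, "linear": [0, 0, 0], "roll": 0},
  {"jaw": 1, "linear": [0, 0, 0], "roll": 0},
  {"jaw": 1, "linear": [0, 0, 0], "roll": 0},
  {"jaw": 1, "linear": [0, 0, 0], "roll": 0},
], force=40)

```text
t: 4.32
tool_pos: [0.5268, 0.1767, 0.0472]
orientation: [2.189, 0.079, -2.183]
force: [-4.2, -0.6, 4.3]
opening: 0.0314
```

```bash
python3 - <<'E'
from h import *
c=shot('wrist','w2.png');plan([.5255,.177,.25],np.radians(4.2))
E
```

```text
tcp [0.5268 0.1767 0.0472] tool
 [[ 0.003  0.07  -0.998]
 [ 0.001 -0.998 -0.07 ]
 [-1.    -0.001 -0.003]] lin [-0.338  -0.001   0.0011] roll -0.005 deg 0.2 q6 1.731 F [-2.57  0.94  5.45] open 0.0317 t 4.375
```

View pics/w2.png

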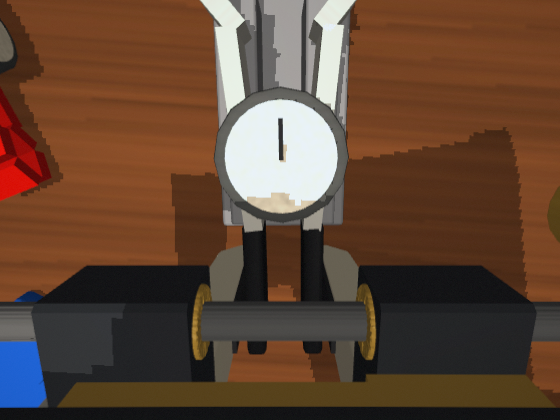

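The gauge is squeezed to its stop (opening 32 mm), jaws open, dial at (281,155). Lift it.

Emit:
apply_moves([
  {"jaw": 1, "linear": [-0.03, 0, 0], "roll": 0},
  {"jaw": 1, "linear": [-0.07, 0, 0], "roll": 0},
  {"jaw": 1, "linear": [-0.13, 0, 0], "roll": 0},
  {"jaw": 1, "linear": [-0.2, 0, 0], "roll": 0},
  {"jaw": 1, "linear": [-0.27, 0, 0], "roll": 0},
  {"jaw": 1, "linear": [-0.32, 0, 0], "roll": 0},
  {"jaw": 1, "linear": [-0.34, 0, 0], "roll": 0},
  {"jaw": 1, "linear": [-0.34, 0, 0], "roll": 0},
])

```text
t: 5.38
tool_pos: [0.5266, 0.1764, 0.2517]
orientation: [2.191, 0.079, -2.182]
force: [-0.3, -0.8, -3.5]
opening: 0.0315
```

```bash
python3 - <<'E'
from h import *
c=shot('wrist','w3.png')
s=read_state()
g=cv2.cvtColor(c['img'],cv2.COLOR_BGR2GRAY)
Q=R.from_rotvec(s['orientation']).as_matrix()
z=s['tool_pos'][2]+.003+.046
p=onz(c,[[281,155]],z)[0]-s['tool_pos'];print('dial offset fwd',-p@Q[:,2],'lat',p@Q[:,1])
yaw=np.radians(-24);u=np.array([np.cos(yaw),np.sin(yaw),0])
t=np.array([.582,-.2156,.25])-.112*u-.02*u;print(t);plan(t,yaw)
E
```

```text
dial offset fwd 0.05724778259288351 lat -0.0013163403134326549
[ 0.461412   -0.16191076  0.25      ]
tcp [0.526  0.1763 0.2503] tool
 [[ 0.002  0.07  -0.998]
 [ 0.001 -0.998 -0.07 ]
 [-1.    -0.001 -0.002]] lin [-4.000e-04  5.546e-01  1.470e-01] roll 0.935 deg -28.0 q6 1.731 F [-0.72  0.19 -3.22] open 0.0309 t 5.425
```

View pics/w3.png

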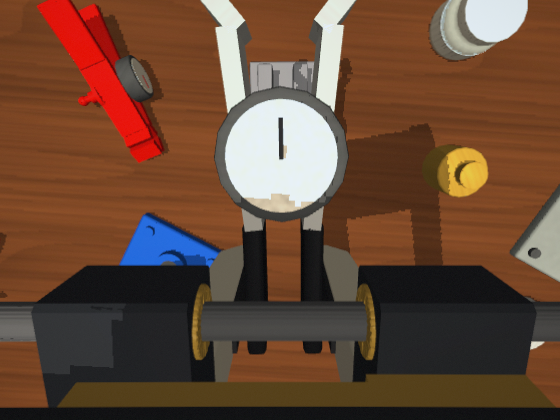

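The gauge hangs rigidly in the grip with unchanged pixels (dial (281,155), level as in the cradle); it slid about 5 mm forward on squeezing, so the dial now lies 57 mm ahead of the TCP. Carry it to the stand.

Emit:
apply_moves([
  {"jaw": 1, "linear": [0, 0.06, 0.02], "roll": 0.1},
  {"jaw": 1, "linear": [0, 0.15, 0.04], "roll": 0.3},
  {"jaw": 1, "linear": [0, 0.24, 0.07], "roll": 0.45},
  {"jaw": 1, "linear": [0, 0.33, 0.09], "roll": 0.6},
  {"jaw": 1, "linear": [0, 0.41, 0.11], "roll": 0.75},
  {"jaw": 1, "linear": [0, 0.48, 0.13], "roll": 0.85},
  {"jaw": 1, "linear": [0, 0.53, 0.15], "roll": 0.92},
  {"jaw": 1, "linear": [0, 0.555, 0.155], "roll": 0.935},
  {"jaw": 1, "linear": [0, 0.555, 0.155], "roll": 0.935},
  {"jaw": 1, "linear": [0, 0.555, 0.155], "roll": 0.935},
])

```text
t: 6.68
tool_pos: [0.4567, -0.1614, 0.2491]
orientation: [-1.991, 0.42, 1.989]
force: [0.6, 0.2, -1.8]
opening: 0.0311
```

```bash
python3 - <<'E'
from h import *
import pickle
c=shot('wrist','w4.png');pickle.dump(c,open('w4.pkl','wb'));s=read_state();pickle.dump(s,open('s4.pkl','wb'))
print(s['tool_pos'],s['orientation'],s['force'],proj(c,[.582,-.2156,.21]),proj(c,[.528,-.1915,.12]))
E
```

```text
[ 0.45684529 -0.16131345  0.24936944] [-1.99155953  0.41936061  1.98922014] [-0.02276165  0.4898597  -2.57660204] [[281.97785231 -22.54518292]] [[282.74439017 107.06813823]]
```

View pics/w4.png

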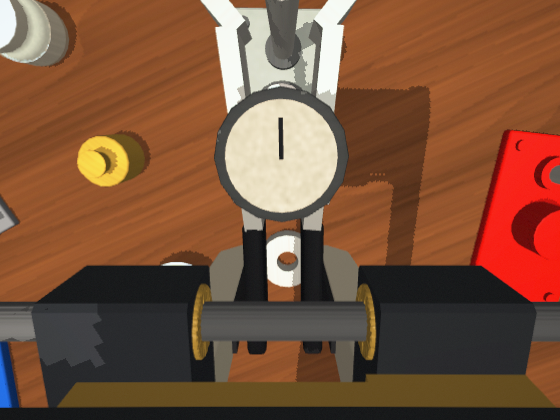

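The column stands at (283,0–50) between the open jaws, its top is just out of the picture; the gauge midline is at 281. I go 20 mm forward, above the seat, and look.

Emit:
apply_moves([
  {"jaw": 1, "linear": [0, 0, -0.015], "roll": 0},
  {"jaw": 1, "linear": [0, 0, -0.033], "roll": 0},
  {"jaw": 1, "linear": [0, 0, -0.033], "roll": 0},
  {"jaw": 1, "linear": [0, 0, -0.033], "roll": 0},
])

```text
t: 7.22
tool_pos: [0.475, -0.1693, 0.2492]
orientation: [-1.991, 0.419, 1.99]
force: [1.0, -0.1, -3.8]
opening: 0.031
```

```bash
python3 - <<'E'
from h import *
import pickle
c=shot('wrist');pickle.dump(c,open('w5.pkl','wb'));s=read_state();pickle.dump(s,open('s5.pkl','wb'))
print(s['tool_pos'],s['orientation'],s['force'],proj(c,[.582,-.2156,.21]),proj(c,[.528,-.1915,.12]))
cv2.imwrite('pics/w5.png',cv2.resize(c['img'][0:230,190:370],None,fx=3.3,fy=2.6))
E
```

```text
[ 0.47488612 -0.16928039  0.24923145] [-1.99112308  0.41921558  1.98957646] [ 0.78508167  0.93188358 -2.52534346] [[282.57185728  21.30722436]] [[283.0632005  133.11905915]]
```

View pics/w5.png

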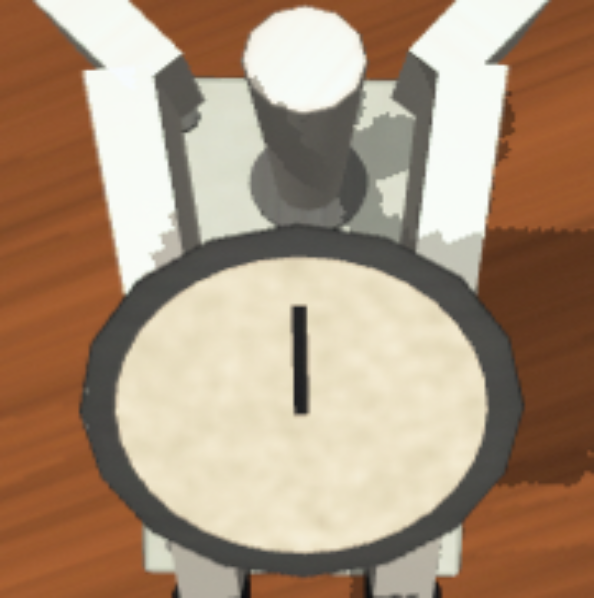

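Column top centre at (282.4,23.1), within 1 mm of the prediction (282.6,21.3); jaw kinks symmetric about x≈280, dial centre (281.2,155.4).

```bash
python3 - <<'E'
from h import *
import pickle
c=pickle.load(open('w5.pkl','rb'));s=pickle.load(open('s5.pkl','rb'));Q=R.from_rotvec(s['orientation']).as_matrix();p=s['tool_pos']
und=p[2]+.003
f=lambda x:((x-p)@Q[:,1]*1e3,-(x-p)@Q[:,2]*1e3)
for n,uv,z in(('dial',(281.2,155.4),und+.046),('jawmid',(280.2,20.4),und+.028),('col',(282.4,23.1),.21)):
    print(n,np.round(f(onz(c,[uv],z)[0]),1))
print('cap',np.round(f(np.array([.528,-.1915,.12])),1), Q.round(4))
# tilt check: jaw-tip kink L/R px to 3D
print([np.round(f(onz(c,[uv],und+.028)[0]),1) for uv in((190+182/3.3,20),(190+412/3.3,20))])
E
```

```text
dial [-1.3 56.6]
jawmid [ -1.7 100.2]
col [ -1.1 115.8]
cap [-0.9 57.5] [[ 1.200e-03 -4.054e-01 -9.141e-01]
 [ 2.100e-03 -9.141e-01  4.054e-01]
 [-1.000e+00 -2.400e-03 -3.000e-04]]
[array([-13.5, 100.4]), array([ 10.1, 100.3])]
```

Dial, jaws, column and cap all line up within about 1 mm (column 59 mm ahead of the dial). Lower straight to about 5 mm above contact.

Emit:
apply_moves([
  {"jaw": 1, "linear": [0.03, 0, 0], "roll": 0},
  {"jaw": 1, "linear": [0.06, 0, 0], "roll": 0},
  {"jaw": 1, "linear": [0.09, 0, 0], "roll": 0},
  {"jaw": 1, "linear": [0.12, 0, 0], "roll": 0},
  {"jaw": 1, "linear": [0.15, 0, 0], "roll": 0},
  {"jaw": 1, "linear": [0.163, 0, 0], "roll": 0},
  {"jaw": 1, "linear": [0.163, 0, 0], "roll": 0},
  {"jaw": 1, "linear": [0.163, 0, 0], "roll": 0},
])

```text
t: 8.28
tool_pos: [0.4755, -0.1693, 0.1523]
orientation: [-1.993, 0.42, 1.988]
force: [0.2, -0.7, -3.3]
opening: 0.0313
```

```bash
cat > f.py <<'E'
from h import *
import sys
F=[];T=[]
for i in range(10):
    c=read_camera('side');s=read_state();F.append(s['force']);T.append(s['wrist_torque'])
print('z',s['tool_pos'].round(4),'F',np.mean(F,0).round(2),'sd',np.std(F,0).round(2)[2],'T',np.mean(T,0).round(3),s['t'],s['opening'])
if len(sys.argv)>1: x,y,w,h,k=map(float,sys.argv[2:7]);x,y,w,h=map(int,(x,y,w,h));cv2.imwrite('pics/'+sys.argv[1],cv2.resize(np.array(c['pixels'])[y:y+h,x:x+w],None,fx=k,fy=k,interpolation=cv2.INTER_CUBIC))
E
python3 f.py s1.png 230 170 130 120 5
```

```text
z [ 0.475  -0.1691  0.1515] F [ 0.09  0.01 -2.78] sd 0.43 T [ 0.114  0.152 -0.005] 8.775 0.03103539164688486
```

View pics/s1.png

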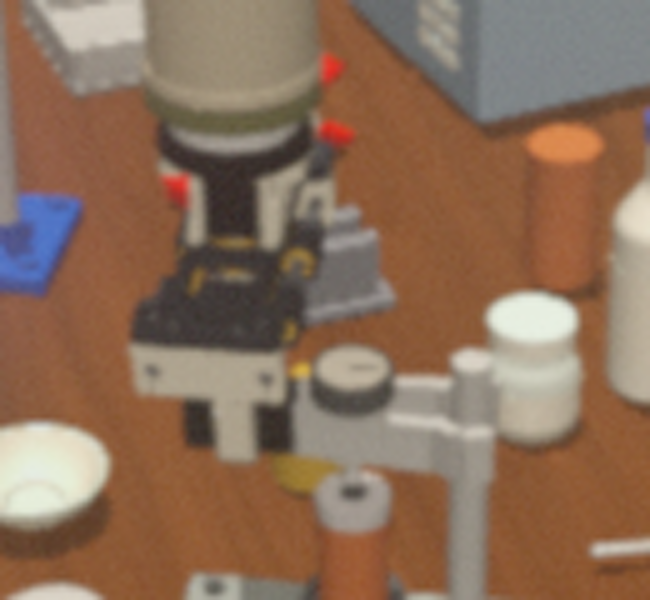

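Side view: jaws straddle the column, plunger (under dial at (352,378) in the crop) stands right over the cap dot (352,490). Feel downward from here (free-hanging baseline Fz −2.8 N).

Emit:
apply_moves([
  {"jaw": 1, "linear": [0.005, 0, 0], "roll": 0},
  {"jaw": 1, "linear": [0.01, 0, 0], "roll": 0},
  {"jaw": 1, "linear": [0.01, 0, 0], "roll": 0},
  {"jaw": 1, "linear": [0.01, 0, 0], "roll": 0},
])

```text
t: 9.28
tool_pos: [0.475, -0.169, 0.1455]
orientation: [-1.991, 0.419, 1.99]
force: [-0.1, -0.1, -2.8]
opening: 0.0311
```

```bash
python3 f.py
```

```text
z [ 0.475  -0.1691  0.1455] F [-0.24 -0.02 -3.06] sd 0.56 T [0.116 0.158 0.008] 9.775 0.03157704390287012
```

Emit:
apply_moves([
  {"jaw": 1, "linear": [0.003, 0, 0], "roll": 0},
  {"jaw": 1, "linear": [0.003, 0, 0], "roll": 0},
  {"jaw": 1, "linear": [0.003, 0, 0], "roll": 0},
])

```text
t: 10.15
tool_pos: [0.4752, -0.1691, 0.1439]
orientation: [-1.992, 0.419, 1.989]
force: [-0.4, -0.7, -0.8]
opening: 0.0314
```

```bash
python3 f.py
```

```text
z [ 0.4751 -0.1691  0.1438] F [-0.34  0.17 -0.51] sd 0.35 T [ 0.113  0.076 -0.006] 10.65 0.03151567549639183
```

Contact at about z = 0.145 (force +2.4 N). Press 5.4 mm further.

Emit:
apply_moves([
  {"jaw": 1, "linear": [0.003, 0, 0], "roll": 0},
  {"jaw": 1, "linear": [0.006, 0, 0], "roll": 0},
  {"jaw": 1, "linear": [0.009, 0, 0], "roll": 0},
  {"jaw": 1, "linear": [0.009, 0, 0], "roll": 0},
  {"jaw": 1, "linear": [0.009, 0, 0], "roll": 0},
])

```text
t: 11.28
tool_pos: [0.4751, -0.1691, 0.1385]
orientation: [-1.992, 0.419, 1.989]
force: [-0.1, -0.4, 1.8]
opening: 0.031
```

```bash
python3 f.py; python3 -c "
from h import *
c=shot('wrist','w6.png');cv2.imwrite('pics/w6.png',cv2.resize(c['img'][0:230,190:370],None,fx=3.3,fy=2.6))"
```

```text
z [ 0.4751 -0.1691  0.1384] F [-0.82  0.23  0.87] sd 0.42 T [0.121 0.084 0.004] 11.775 0.031159232202919884
```

View pics/w6.png

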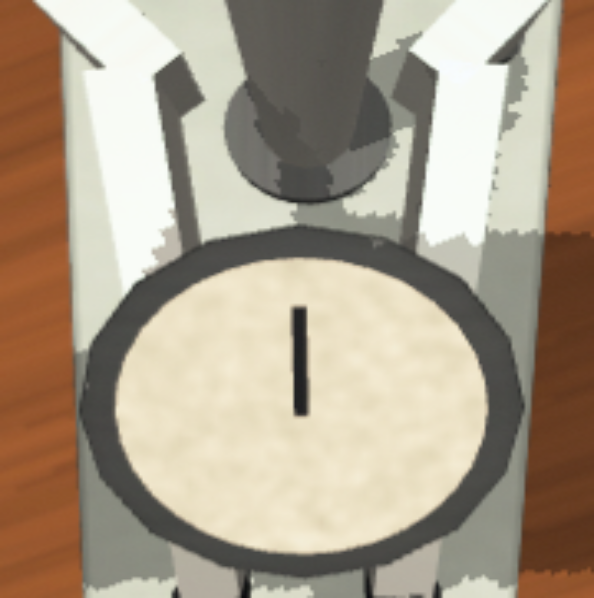

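Gauge unmoved in the grip, plunger force 3.7 N ≈ half travel, column between the jaws. Release gradually.

Emit:
apply_moves([
  {"jaw": 0.28, "linear": [0, 0, 0], "roll": 0},
  {"jaw": 0.2, "linear": [0, 0, 0], "roll": 0},
  {"jaw": 0.12, "linear": [0, 0, 0], "roll": 0},
  {"jaw": 0.04, "linear": [0, 0, 0], "roll": 0},
  {"jaw": -0.04, "linear": [0, 0, 0], "roll": 0},
  {"jaw": -0.1, "linear": [0, 0, 0], "roll": 0},
  {"jaw": -0.15, "linear": [0, 0, 0], "roll": 0},
  {"jaw": -0.2, "linear": [0, 0, 0], "roll": 0},
  {"jaw": -0.3, "linear": [0, 0, 0], "roll": 0},
  {"jaw": -0.5, "linear": [0, 0, 0], "roll": 0},
  {"jaw": -0.8, "linear": [0, 0, 0], "roll": 0},
  {"jaw": -1, "linear": [0, 0, 0], "roll": 0},
  {"jaw": -1, "linear": [0, 0, 0], "roll": 0},
])

```text
t: 13.45
tool_pos: [0.4752, -0.1691, 0.1384]
orientation: [-1.992, 0.419, 1.989]
force: [-1.1, -0.1, -0.5]
opening: 0.0916
```

```bash
python3 f.py; python3 -c "
from h import *
c=shot('wrist');cv2.imwrite('pics/w7.png',c['img'])"
```

```text
z [ 0.4752 -0.1691  0.1384] F [-0.04 -0.16 -0.08] sd 0.47 T [0.059 0.006 0.008] 13.95 0.09283701898692993
```

View pics/w7.png

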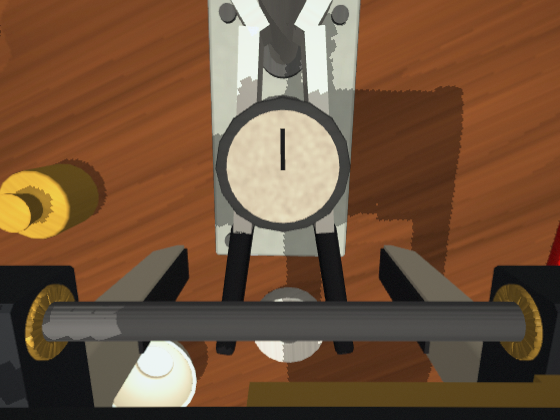

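The gauge stays on the column with the handles free of the fingers; the dial moved ~2.5 mm back when the jaws seated (283,163). Back off upward and check level.

Emit:
apply_moves([
  {"jaw": -1, "linear": [-0.03, 0, 0], "roll": 0},
  {"jaw": -1, "linear": [-0.08, 0, 0], "roll": 0},
  {"jaw": -1, "linear": [-0.15, 0, 0.05], "roll": 0},
  {"jaw": -1, "linear": [-0.2, 0, 0.13], "roll": 0},
  {"jaw": -1, "linear": [-0.22, 0.06, 0.18], "roll": 0},
  {"jaw": -1, "linear": [-0.22, 0.12, 0.18], "roll": 0},
  {"jaw": -1, "linear": [-0.22, 0.12, 0.18], "roll": 0},
])

```text
t: 14.88
tool_pos: [0.3464, -0.193, 0.272]
orientation: [-1.993, 0.424, 1.986]
force: [-0.2, 0.3, 0.7]
opening: 0.093
```

```bash
python3 - <<'E'
from h import *
import pickle
a=shot('top');b=shot('side');pickle.dump((a,b),open('end.pkl','wb'));print(read_state()['tool_pos'])
A=cv2.resize(a['img'][165:225,320:390],None,fx=6,fy=6,interpolation=cv2.INTER_CUBIC)
B=cv2.resize(b['img'][210:320,260:350],None,fx=4,fy=4,interpolation=cv2.INTER_CUBIC)
h=max(len(A),len(B));A=np.vstack([A,np.zeros((h-len(A),A.shape[1],3),np.uint8)]);cv2.imwrite('pics/end.png',np.hstack([A,B]))
yaw=np.radians(-24);u=np.array([np.cos(yaw),np.sin(yaw),0]);col=np.array([.582,-.2156,0])
for n,k,z in(('dialtop',.06,.187),('tip',.06,.12),('jaw top',0,.169)): P=col-k*u+[0,0,z];print(n,proj(a,P),proj(b,P))
E
```

```text
[ 0.34715179 -0.19142832  0.27109157]
dialtop [[359.14998131 199.96302551]] [[299.76764257 247.33784947]]
tip [[355.15909565 202.53223846]] [[299.9177023  268.63232208]]
jaw top [[365.56428209 181.57416338]] [[323.34400323 254.92931823]]
```

Picture limit reached (12 viewed), so I check level and seat numerically from masks.

```bash
cat > m.py <<'E'
from h import *
import pickle,sys
def blobs(c,near,r,name):
    i=c['img'];x,y=[int(v) for v in near];x0,y0=max(0,x-r),max(0,y-r);s=i[y0:y+r,x0:x+r];hsv=cv2.cvtColor(s,cv2.COLOR_BGR2HSV)
    for lab,m in(('dark',hsv[...,2]<70),('light',(hsv[...,1]<75)&(hsv[...,2]>140))):
        n,_,st,ce=cv2.connectedComponentsWithStats(m.astype(np.uint8),connectivity=4)
        for k in range(1,n):
            if st[k,4]>12: print(name,lab,'bbox',st[k,0]+x0,st[k,1]+y0,st[k,2:4],'A',st[k,4],'c',(ce[k]+[x0,y0]).round(1))
E
python3 - <<'E'
from m import *
a,b=pickle.load(open('end.pkl','rb'))
c=shot('wrist','w8.png');pickle.dump(c,open('w8.pkl','wb'))
yaw=np.radians(-24);u=np.array([np.cos(yaw),np.sin(yaw),0]);col=np.array([.582,-.2156,0]);D=col-.06*u+[0,0,.1875];H=col-.148*u+[0,0,.169]
print('exp',*[ (proj(x,D)[0].round(1),proj(x,H)[0].round(1)) for x in (a,b,c)])
blobs(a,proj(a,D)[0],25,'top');blobs(b,proj(b,D)[0],28,'side');blobs(c,proj(c,D)[0],90,'wrist')
E
```

```text
exp (array([359.2, 199.9]), array([346.8, 229.1])) (array([299.8, 247.2]), array([265.9, 250.6])) (array([162. , -46.7]), array([181. , 107.4]))
top dark bbox 340 209 [10 15] A 37 c [344.8 214.8]
top dark bbox 356 214 [ 4 10] A 15 c [357.5 218.7]
top light bbox 334 174 [43 50] A 1161 c [353.1 195.5]
top light bbox 343 213 [14 11] A 98 c [350.5 219. ]
side dark bbox 271 247 [17 19] A 258 c [278.7 256. ]
side light bbox 277 219 [22  5] A 45 c [285.9 220.4]
side light bbox 271 225 [ 8 11] A 38 c [273.7 230.6]
side light bbox 300 226 [9 5] A 17 c [305.1 228.5]
side light bbox 288 240 [39 35] A 680 c [309.9 260.1]
side light bbox 290 242 [18 10] A 127 c [298.6 247. ]
wrist dark bbox 154 0 [37  7] A 189 c [171.7   2.5]
wrist dark bbox 220 0 [20 44] A 518 c [230.9  22.6]
wrist dark bbox 195 14 [22 30] A 446 c [205.5  30.5]
wrist dark bbox 144 18 [24 26] A 521 c [154.9  31.8]
wrist light bbox 145 0 [12 19] A 210 c [150.5   8.9]
wrist light bbox 168 0 [37 44] A 836 c [182.7  20.3]
wrist light bbox 237 36 [9 8] A 41 c [241.6  40.1]
```

```bash
python3 - <<'E'
from h import *
yaw=np.radians(-24);u=np.array([np.cos(yaw),np.sin(yaw),0]);v=np.array([-u[1],u[0],0]);col=np.array([.582,-.2156,.28])
for k in(.07,-.07): plan(col-.1*u+k*v,yaw)
E
```

```text
tcp [ 0.3473 -0.1911  0.2708] tool
 [[ 0.002 -0.406 -0.914]
 [ 0.002 -0.914  0.406]
 [-1.    -0.003 -0.001]] lin [-0.0145 -0.2382 -0.2075] roll 0.002 deg -0.1 q6 1.354 F [-0.14  0.6  -0.29] open 0.0931 t 15.025
tcp [ 0.3473 -0.1911  0.2708] tool
 [[ 0.002 -0.406 -0.914]
 [ 0.002 -0.914  0.406]
 [-1.    -0.003 -0.001]] lin [-0.0151 -0.0049 -0.2073] roll 0.002 deg -0.1 q6 1.354 F [-0.14  0.6  -0.29] open 0.0931 t 15.025
```

Emit:
apply_moves([
  {"jaw": -1, "linear": [-0.03, -0.005, -0.1], "roll": 0},
  {"jaw": -1, "linear": [-0.03, -0.005, -0.207], "roll": 0},
  {"jaw": -1, "linear": [-0.03, -0.005, -0.207], "roll": 0},
  {"jaw": -1, "linear": [-0.03, -0.005, -0.207], "roll": 0},
  {"jaw": -1, "linear": [-0.03, -0.005, -0.207], "roll": 0},
])

```text
t: 15.65
tool_pos: [0.4617, -0.2381, 0.2901]
orientation: [-1.994, 0.42, 1.987]
force: [0.0, -0.0, 0.2]
opening: 0.0929
```

```bash
cat > v.py <<'E'
from m import *
n=sys.argv[1];c=shot('wrist','v%s.png'%n);pickle.dump(c,open('v%s.pkl'%n,'wb'));print(read_state()['tool_pos'])
yaw=np.radians(-24);u=np.array([np.cos(yaw),np.sin(yaw),0]);col=np.array([.582,-.2156,0])
for nm,k,z in(('coltop',0,.21),('dial',.06,.1875),('hend',.148,.169)):
    p=proj(c,col-k*u+[0,0,z])[0];print(nm,p.round(1))
    if nm=='dial':blobs(c,p,110,'w')
E
python3 v.py 1
```

```text
[ 0.46164744 -0.23825757  0.29036929]
coltop [175.3  66.2]
dial [190.1 158. ]
w dark bbox 222 75 [18 32] A 210 c [231.2  89.8]
w dark bbox 221 121 [28 41] A 456 c [237.5 138.8]
w dark bbox 189 133 [35 58] A 421 c [213.2 160.3]
w dark bbox 216 186 [25 72] A 934 c [228.6 223.1]
w dark bbox 169 192 [21 75] A 1025 c [179.5 227.5]
w light bbox 160 51 [31 88] A 1319 c [175.6  84.8]
w light bbox 186 55 [86 65] A 1886 c [243.   75.7]
w light bbox 188 81 [28 61] A 1048 c [202.8 111.2]
w light bbox 235 87 [14 32] A 274 c [241.7 104.6]
w light bbox 219 107 [ 9 13] A 97 c [222.8 112.6]
w light bbox 165 138 [50 51] A 1919 c [189.8 163.1]
w light bbox 222 138 [ 6 18] A 38 c [225.1 145.9]
w light bbox 223 147 [ 4 19] A 37 c [224.4 155.6]
w light bbox 230 152 [41 74] A 1741 c [247.5 195.9]
w light bbox 188 176 [35 49] A 1009 c [205.6 204.9]
w light bbox 266 181 [ 5 19] A 60 c [268.7 188.3]
w light bbox 174 186 [ 9 10] A 72 c [177.6 191.3]
w light bbox 211 253 [45 14] A 420 c [233.1 261.3]
hend [202. 261.]
```

Emit:
apply_moves([
  {"jaw": -1, "linear": [0, -0.1, 0], "roll": 0},
  {"jaw": -1, "linear": [0, -0.2, 0], "roll": 0},
  {"jaw": -1, "linear": [0, -0.23, 0], "roll": 0},
  {"jaw": -1, "linear": [0, -0.23, 0], "roll": 0},
  {"jaw": -1, "linear": [0, -0.23, 0], "roll": 0},
])

```text
t: 16.32
tool_pos: [0.5171, -0.1133, 0.2911]
orientation: [-1.995, 0.422, 1.986]
force: [-0.7, -0.3, 0.2]
opening: 0.0929
```

```bash
python3 v.py 2
```

```text
[ 0.51705612 -0.11347234  0.29100428]
coltop [389.9  66.2]
dial [375.6 157.8]
w dark bbox 327 91 [23 17] A 164 c [336.8 101.2]
w dark bbox 317 121 [29 51] A 606 c [328.4 143.6]
w dark bbox 343 132 [ 62 115] A 1623 c [378.6 191. ]
w dark bbox 376 147 [ 2 17] A 25 c [376.5 154.8]
w dark bbox 327 186 [25 72] A 954 c [338.6 223.4]
w dark bbox 379 248 [19 19] A 203 c [385.9 259.4]
w light bbox 375 52 [30 86] A 1249 c [388.9  83.7]
w light bbox 295 55 [83 88] A 2737 c [330.6  82.2]
w light bbox 336 136 [ 9 28] A 111 c [339.6 148.1]
w light bbox 352 139 [49 49] A 1860 c [375.9 163.2]
w light bbox 341 148 [ 3 18] A 35 c [341.9 156.3]
w light bbox 295 169 [6 3] A 16 c [297.5 170. ]
w light bbox 293 176 [16 49] A 592 c [299.3 200.4]
w light bbox 345 177 [34 49] A 939 c [360.4 206.1]
w light bbox 331 179 [ 3 11] A 25 c [332.2 183.9]
w light bbox 385 186 [8 9] A 51 c [388.9 190.9]
w light bbox 319 253 [44 14] A 400 c [341.5 261.3]
hend [364.  260.7]
```

```bash
python3 - <<'E'
from m import *
c1,c2=[pickle.load(open(f'v{i}.pkl','rb')) for i in(1,2)];b=shot('side');
def tri(A):
    S=np.zeros((3,3));v=np.zeros(3)
    for c,uv in A:
        o,d=rays(c,[uv]);d=d[0]/np.linalg.norm(d[0]);P=np.eye(3)-np.outer(d,d);S+=P;v+=P@o
    return np.linalg.solve(S,v)
D=tri([(c1,(189.6,163)),(c2,(376,163.1))]);C=tri([(c1,(175.3,66)),(c2,(389.7,66.5))]);print('dial',D,'col',C,'d',np.hypot(*(D-C)[:2]),'yaw',np.degrees(np.arctan2(*(C-D)[1::-1])))
yaw=np.arctan2(*(C-D)[1::-1]);u=np.array([np.cos(yaw),np.sin(yaw),0]);v=np.array([-u[1],u[0],0])
for ph in(-3,0,3):
    a=np.radians(ph);X=u*np.cos(a)+np.array([0,0,np.sin(a)]);Z=np.cross(X,v);J=C-[0,0,C[2]];O=D-.046*Z
    pts=[O-.088*X-.033*v+z*Z for z in(0,.028)]+[O-.03*X-.016*v+z*Z for z in(0,.028)]+[O+.07*X-.014*v+z*Z for z in(0,.028)]+[O-.026*Z+.006*Z]
    print(ph,proj(b,pts).round(1).tolist())
i=b['img'];V=cv2.cvtColor(i,cv2.COLOR_BGR2HSV)
m=(V[...,2]<75).astype(np.uint8)
for x in range(258,294,3):
    r=np.where(m[235:285,x])[0]+235;print(x,(r.min(),r.max(),len(r)) if len(r) else None,end=' ')
print()
for x in(308,312,316,330,333): print(x,[(int(V[y,x,1]),int(V[y,x,2])) for y in range(244,276,1)])
E
```

```text
dial [ 0.52394426 -0.18974286  0.18972683] col [ 0.58202963 -0.21555661  0.20972288] d 0.06356304432384972 yaw -23.960865206805412
-3 [[261.5, 264.5], [261.6, 255.6], [285.1, 263.3], [285.4, 254.4], [324.2, 267.5], [325.0, 258.6], [297.2, 267.2]]
0 [[262.5, 266.1], [262.0, 257.1], [286.0, 263.9], [285.8, 254.9], [325.2, 266.5], [325.4, 257.4], [298.6, 267.4]]
3 [[263.5, 267.6], [262.5, 258.6], [287.0, 264.4], [286.2, 255.5], [326.1, 265.3], [325.8, 256.3], [299.9, 267.4]]
258 None 261 None 264 None 267 (np.int64(258), np.int64(264), 7) 270 (np.int64(247), np.int64(265), 15) 273 (np.int64(247), np.int64(265), 17) 276 (np.int64(247), np.int64(264), 18) 279 (np.int64(248), np.int64(264), 17) 282 (np.int64(248), np.int64(264), 17) 285 (np.int64(249), np.int64(264), 16) 288 (np.int64(249), np.int64(249), 1) 291 None 
308 [(164, 137), (154, 137), (152, 134), (141, 130), (140, 129), (121, 131), (65, 138), (37, 145), (30, 146), (26, 146), (31, 149), (30, 153), (25, 155), (28, 155), (31, 157), (30, 155), (28, 157), (28, 156), (28, 157), (27, 158), (27, 160), (39, 156), (68, 150), (92, 144), (
[... 888 characters left out ...]
 (33, 178), (38, 179), (45, 177), (44, 178), (42, 178), (44, 175), (47, 172), (43, 165), (53, 143), (71, 125), (100, 120), (128, 134), (135, 138), (140, 135), (151, 133), (154, 136), (161, 135), (158, 136), (166, 137), (154, 139), (158, 137), (158, 136), (149, 139), (160, 134), (158, 136), (156, 139), (167, 139), (159, 141)]
333 [(20, 206), (22, 206), (22, 200), (24, 191), (25, 185), (31, 187), (38, 187), (43, 188), (42, 187), (42, 188), (41, 186), (45, 185), (48, 166), (53, 148), (80, 125), (134, 116), (148, 134), (153, 138), (161, 136), (158, 136), (157, 133), (157, 135), (154, 134), (158, 134), (154, 137), (153, 140), (157, 140), (159, 141), (166, 138), (158, 139), (152, 139), (158, 136)]
```

Side-view check: lever underside rows fit a pitch of 0 within ~1.5°. But the dial–column distance measures 63 mm instead of 60, and the jaw kinks in w7 looked wide; I measure the jaw angle from handle spacing in saved frames.

```bash
python3 - <<'E'
import cv2,numpy as np
for n in('w3','w7'):
    V=cv2.cvtColor(cv2.imread(f'pics/{n}.png'),cv2.COLOR_BGR2HSV)[...,2]
    for y in(240,250,260):
        r=np.where(V[y,200:370]<35)[0]+200;g=np.split(r,np.where(np.diff(r)>2)[0]+1);print(n,y,[(int(q[0]),int(q[-1])) for q in g if len(q)>4])
# jaw inner/outer edges
V=cv2.cvtColor(cv2.imread('pics/w7.png'),cv2.COLOR_BGR2HSV)
for y in(6,20,30,40,60):
    r=np.where((V[y,200:370,2]>225)&(V[y,200:370,1]<40))[0]+200;g=np.split(r,np.where(np.diff(r)>2)[0]+1);print('jaw w7',y,[(int(q[0]),int(q[-1])) for q in g if len(q)>4])
V=cv2.cvtColor(cv2.imread('pics/w3.png'),cv2.COLOR_BGR2HSV)
for y in(6,20,30,40,60):
    r=np.where((V[y,200:370,2]>225)&(V[y,200:370,1]<40))[0]+200;g=np.split(r,np.where(np.diff(r)>2)[0]+1);print('jaw w3',y,[(int(q[0]),int(q[-1])) for q in g if len(q)>4])
E
```

```text
w3 240 [(243, 265), (301, 322)]
w3 250 [(243, 265), (301, 322)]
w3 260 [(244, 266), (301, 322)]
w7 240 [(230, 251), (316, 337)]
w7 250 [(229, 249), (318, 338)]
w7 260 [(227, 248), (319, 340)]
jaw w7 6 [(235, 258), (304, 327)]
jaw w7 20 [(243, 266), (297, 319)]
jaw w7 30 [(239, 259), (304, 324)]
jaw w7 40 [(238, 258), (305, 325)]
jaw w7 60 [(238, 257), (306, 325)]
jaw w3 6 [(207, 232), (324, 349)]
jaw w3 20 [(218, 244), (316, 338)]
jaw w3 30 [(216, 235), (323, 342)]
jaw w3 40 [(218, 237), (322, 341)]
jaw w3 60 [(221, 239), (320, 339)]
```

```bash
python3 - <<'E'
from h import *
import pickle
c=pickle.load(open('w8.pkl','rb'));f=np.array(c['intrinsics'])[0,0];print('f',f)
def face(i):
    h=cv2.cvtColor(i,cv2.COLOR_BGR2HSV);m=(((h[...,1]<90)&(h[...,2]>150))*255).astype(np.uint8)
    for q in cv2.findContours(m,cv2.RETR_EXTERNAL,cv2.CHAIN_APPROX_NONE)[0]:
        x,y,w,g=cv2.boundingRect(q)
        if 95<w<130 and 95<g<130: return [np.round(v,2) for v in cv2.fitEllipse(cv2.convexHull(q))[:2]],(w,g)
for n in('w4','w7'): print(n,face(cv2.imread(f'pics/{n}.png')))
w6=cv2.imread('pics/w6.png');w6=cv2.resize(w6,(180,230),interpolation=cv2.INTER_AREA);print('w6 (+190 x)',face(w6))
E
```

```text
f 364.86992097258104
w4 ([array([280.87, 155.32]), array([112.4 , 113.63])], (113, 114))
w7 ([array([282.45, 165.97]), array([112.39, 112.85])], (112, 113))
w6 (+190 x) ([array([ 90.8 , 155.67]), array([112.55, 113.76])], (113, 114))
```

The dial's apparent size did not change at release, so height and plunger travel were kept. The jaw angle comes out near 0.06 rad, which fits a seated column. The arm touches nothing; hand in.

```bash
python3 -c "
from plant import *
s=read_state();print(s['t'],s['tool_pos'],s['force']);print(close_job())"
```

```text
16.425 [ 0.51709731 -0.11351135  0.29089345] [-0.84259563  0.13373722  1.05220298]
the job is handed in; nothing more can be done
None
```

The gauge is clipped onto the grey stand's column with its plunger pressed on the cap, and I handed the job in at t = 16.4 s. I squeezed its handles to their stop (about 31–32 mm apart), carried it over, lowered it with the jaws open round the column, let go and backed off. No other object was deliberately touched, but I did not check afterwards that the other things had stayed where they were.

**Checks that agreed:**
- **Plunger:** I felt it touch the cap at TCP z ≈ 0.145 and pressed about 6 mm further. The force change was +3.7 N, which is close to half travel and well short of the stop.
- **Height at release:** the dial's apparent size did not change when the fingers opened, so the height held within about 0.5 mm.
- **Jaws:** the spacing of the jaws and handles gives an opening of about 0.06 rad, as expected for jaws shut on the column.
- **Level:** side-view edges fit a level gauge within about 1.5°.
- **Robot:** it was clear of everything, with about zero force, when I handed in.

**Checks that disagreed:**
- **Centring:** the gauge moved 3 mm back as the jaws closed. Camera estimates then put the barrel 62–64 mm from the column instead of 60. The plunger could therefore be up to about 3 mm off the middle of the cap; camera calibration is good to about 2 mm. I relied on the jaw angle and did not re-grip.
- **Travel:** the cameras alone suggest only 2.5–4 mm of travel, less than the feel and force readings, which I trusted more.

I had used all 12 picture views before backing off, so the final checks were by numbers only.

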